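# Check three fixture clamp levers for looseness and cap the loose one

## Task

Check the three clamp levers of the machining fixture one after another, from left to right as the robot sees them: lean sideways with the fingers on the ball end in the tightening direction (clockwise from above) with about 10 N, and never load a lever with more than 20 N. Two hold firm; the third gives way well before that, so stop turning it as soon as it clearly gives. When all three are checked, slip the red cap fully down over the stud of the loose clamp, and leave the blue caps and everything else on the bench where they are.

Things in the scene. Friction and masses are not known exactly. Their poses are not given: they have to be found in the camera images.
- fixture: Fixture: steel plate 260 (x) x 400 (y) x 20 mm, fixed to the bench; origin under its centre, x away from the robot, y to the robot's left, z up. An aluminium rail lies along y at x = 40 to 110 mm, at most 62 mm high. Three equal strap clamps, each with stud and black lever, at x = 0, y = 130, 0 and -130 mm. Straps: x = -60 to 55, top 64 mm high; heel blocks to x = -76 mm, 50 mm high.
- stud_left (a point): Top of the left clamp's stud: steel, 12 mm in diameter, upright, round-topped, 125 mm above the bench (fixture y = +130 mm). All three clamps: nut 32 mm in diameter at heights 64 to 81 mm, above it the lever's black hub, 29 mm in diameter, top at 97 mm. The lever turns with its nut about the stud; clockwise from above (tightening) moves its ball towards the fixture's +y.
- stud_middle (a point): Top of the middle clamp's stud, like the left. Every lever: arm 11 mm thick, its middle 87 mm high at the hub, 90 half-way, ending in a black ball 19 mm in diameter, centred 85 mm from the stud axis, 99 mm high. Each points to the fixture's -x (to the robot) within 0.25 rad either way, anew each time; the poses do not tell it: see it or feel for it.
- stud_right (a point): Top of the right clamp's stud (fixture y = -130 mm), like the left. All levers look alike. A tight one winds up springily, about 5 mm at the ball under 10 N, springs back when let go, and would slip only above 25 N. One of the three, drawn at random, is loose: its nut slips at 3 to 4 N at the ball and stays where it was pushed.
- red_cap: Red plastic stud cap: an upright tube 26 mm in outer diameter and 45 mm tall, closed on top, open below, bore 19 mm wide and 39 mm deep, 25 g; stands open end down on the bench. Origin at the centre of its lower rim, z up. Fully down on a stud its rim rests on the lever's hub, 28 mm below the stud's top.
- blue_cap_1: Blue cap of the same form and size, to be left alone; origin at the centre of its lower rim.
- blue_cap_2: Second blue cap, the same, to be left alone.
- spanner: Combination spanner, 200 mm long, lying on the bench left of the fixture, to be left alone; origin under its middle.
- spare_strap: Spare dark steel strap 115 x 32 x 14 mm, lying on the bench left of the fixture, to be left alone; origin under its centre.
- step_block: Steel step block 50 x 30 x 39 mm, on the bench left of the fixture, to be left alone; origin under its centre.
- parts_tray: Red open tray 110 x 160 x 30 mm with turned parts, right of the caps, to be left alone; origin under its centre.

How it is judged:
By the outcome, as a careful person would: the job done as asked, in the order asked, and still so for the second after the job is handed in, with the robot touching nothing.
It also fails if it takes over 72 s, if anything falls off the work surface, if the arm or the gripper's body presses on something with over 40 N, if the wrist force passes 120 N, or if a joint passes its speed limit or range.

## Robot

A 7-joint arm with a two-finger parallel gripper is mounted at the origin on the work surface. World frame = base frame: x ahead of the robot, y to its left, z up, the work surface at z = 0. Lengths are in m, angles in rad, forces in N, time in s.
With the tool pointing down it reaches from about 0.4 to 0.85 m from the base axis. Payload 10.4 kg.
Tool frame: the origin (TCP) lies at the very end of the fingers, on their centre line; the grasp point (between the pads) lies 19 mm behind it; x points along the fingers, z is the direction in which the jaws open and shut, and the axes are right-handed (so a half turn about x gives the same grasp; the last joint's range is limited). The gripper opens to 85 mm and grips with 20 to 120 N. Pads are 22 mm wide; open, the fingers measure 114 mm over their backs; the gripper's body (76 mm by 85 mm) begins 54 mm behind the grasp point. The pads swing forward as they close: fully open they stand 13 mm farther back than shut.
Start: joints at [1.169, 0.332, -0.065, 1.46, 0.022, 1.35, -0.088], TCP at [0.231, -0.581, 0.231] pointing down, gripper open.
Joint ranges: [-2.6, 2.6], [-0.5, 2.12], [-1.47, 1.34], [0.16, 2.42], [-1.27, 4.41], [0.06, 2.06], [-2.6, 2.6]. Speed limits (rad/s): [2.22, 2.22, 2.79, 2.79, 3.14, 3.14, 3.14].

## Interface

Orientations are given as a unit quaternion [x, y, z, w].
In Python, from workcell import telemetry, viewer, manip, spot_in, mark_of gives the robot as it stands. The module is installed in compiled form; this text tells all that it offers.
- The arm moves only by the shell command python3 -m crank 'ROWS' [FORCE]. ROWS is JSON, a list of rows, each a list of 3 entries, a list of its own where there are three numbers: the closure, from 0 (fully open) to 1 (shut), then the shift along the world's x, y, z in cm, then the turn, a rotation vector about the world's x, y, z in rad. A call has 1 to 12 rows; each row shifts and turns the commanded pose from where the row before left it; what a row does not reach is not made up. A row lasts 1/12 s, in which the tool goes at most 41.7 mm and 7.16 degrees, less where a joint would pass 70% of its speed; a pose out of reach is approached as far as the arm can. A call with a gripper value outside its range is refused whole. The fingers move at their own pace and stop on an object; FORCE is the grip in N (left out, the last holds). Time passes only in rows, so rows that do not move let the fingers close. It gives the time, the measured TCP pose, the force and the opening at its end, in the units of the state.
- telemetry.get_obs(): the state, without advancing time (a new reading comes with each control period).
- viewer.camera(name): name is "scene" or "top"; returns a dict with "frame" (384x512x3 uint8, red, green, blue), "intrinsics" (3x3 intrinsics, pixels), "k1" (the pictures are not rectified: a ray, as slopes to the right and down, at radius r is drawn at 1 + k1 r^2 times it, then the intrinsics apply), "cam_to_world" (4x4, takes a point from camera to world coordinates). Camera axes: x right, y up, looking along -z (the intrinsics and any distortion apply to the point x, -y, -z); pixel columns grow to the right and rows downward; lengths in m; the calibration is good to about 2 mm. A picture is of the moment at which its call begins. There is no depth.
- manip.hand_in(): hands the job in, once; it reports no verdict.
Trained networks look in a picture, given as the dict that the camera call returned (one of the last four; its "shot" number tells which), for a name from the list of things; names that differ only in an ending like _2 or _b are one class to them, and where a whole thing is asked for, a point or a joint stands for the part that bears it (a point fixed in the world has none). Each returns a list of dicts, best first, with "conf" (0 to 1); they miss things now and then, are a little off and sometimes report something else, mostly with a low value. They report only what shows in the picture. A call takes as long as a camera call.
- spot_in(thing, picture): "location" ([x, y, z] in m, in the coordinates of the camera as it stood for that picture, good to about 4 mm: the middle of the surface that is visible of it).
- mark_of(thing, picture): "location" ([x, y, z] in m, in the coordinates of the camera as it stood for that picture, good to about 4 mm: a listed point, or the origin of a listed thing).
The state is a dict: "clock": time; "joint_pos": joint angles; "joint_velocities": joint speeds; "tau": joint torques, N m; "position": TCP position; "ee_rot": TCP orientation; "ft_force": force on the tool from outside, world axes, zero at the start; "torque": the same for the moment, N m; "grip_width": opening from 0.0 (shut) to 1.0 (fully open).
Only numpy, scipy, OpenCV 4.12 (cv2) and the standard library are available. Lean on these libraries where they do the work, as an engineer would, in place of code of your own. Each camera call takes 0.05 s, during which the arm holds its last target. There are 200 camera calls.

## Working session

There is one attempt and no reset: what is moved stays moved. The work goes in short steps, Python scripts to look and compute and a shell command to move; the robot and the scene stay as the last step left them, time stands still between calls to the robot, and variables do not carry over. Pictures are saved under pics/ and viewed, about 8 in all and at most 12, crops included, and the job is handed in when it is done.

```bash
mkdir -p pics; cat > h.py <<'E'
import numpy as np, cv2
from workcell import telemetry, viewer, manip, spot_in, mark_of
def w(p,c): 
    M=np.array(c["cam_to_world"]); return M[:3,:3]@np.array(p)+M[:3,3]
def proj(P,c):
    M=np.array(c["cam_to_world"]); q=M[:3,:3].T@(np.array(P)-M[:3,3]); s=np.array([q[0],-q[1]])/-q[2]
    s=s*(1+c["k1"]*(s@s)); K=np.array(c["intrinsics"]); return K[:2,:2]@s+K[:2,2]
def unproj(uv,c,z):
    K=np.array(c["intrinsics"]); d=np.linalg.solve(K[:2,:2],np.array(uv)-K[:2,2]); s=d.copy()
    for _ in range(20): s=d/(1+c["k1"]*(s@s))
    M=np.array(c["cam_to_world"]); r=M[:3,:3]@np.array([s[0],-s[1],-1]); o=M[:3,3]
    return o+r*(z-o[2])/r[2]
def save(c,n,crop=None,f=1):
    im=c["frame"][:,:,::-1]
    if crop: x0,y0,x1,y1=crop; im=im[y0:y1,x0:x1]
    cv2.imwrite("pics/"+n,cv2.resize(im,None,fx=f,fy=f,interpolation=cv2.INTER_CUBIC))
E
python3 - <<'E'
from h import *
np.set_printoptions(precision=4,suppress=True)
for n in("top","scene"):
    c=viewer.camera(n); save(c,n+"0.png",f=1.5); print(n,np.array(c["cam_to_world"])[:3,3],c["k1"],c["intrinsics"][0][0])
    for t in("fixture","stud_left","stud_middle","stud_right","red_cap","blue_cap_1","parts_tray"):
        print(t,[(round(d["conf"],2),w(d["location"],c)) for d in mark_of(t,c)[:3]])
o=telemetry.get_obs();print(o)
E
```

```text
top [ 0.3508 -0.0369  1.1686] 0.0018148237087133956 399.75079075723517
fixture [(0.6, array([0.5766, 0.0197, 0.0021]))]
stud_left [(0.98, array([0.5607, 0.1481, 0.1291]))]
stud_middle [(0.78, array([0.5781, 0.0224, 0.1274])), (0.29, array([ 0.5755, -0.5195,  0.0003]))]
stud_right [(0.78, array([ 0.5985, -0.1062,  0.1257]))]
red_cap [(0.4, array([ 0.5323, -0.2825,  0.0053]))]
blue_cap_1 [(0.44, array([ 0.4354, -0.2852,  0.0002])), (0.43, array([ 0.6389, -0.297 , -0.    ]))]
parts_tray [(0.82, array([ 0.5803, -0.5205,  0.0023]))]
scene [ 1.1053 -0.6815  0.9315] -0.09490191529307877 395.39478049772805
fixture [(0.6, array([ 0.5763,  0.0228, -0.0013]))]
stud_left []
stud_middle [(0.75, array([0.5769, 0.024 , 0.1255]))]
stud_right [(0.78, array([ 0.5958, -0.1079,  0.1204])), (0.19, array([ 0.5374, -0.2827,  0.0026]))]
red_cap [(0.6, array([ 0.533 , -0.2812,  0.003 ]))]
blue_cap_1 [(0.7, array([ 0.4351, -0.2834,  0.0002])), (0.61, array([ 0.6377, -0.2981, -0.0022]))]
parts_tray [(0.94, array([ 0.5731, -0.5149,  0.0021]))]
{'clock': 0.8, 'joint_pos': array([ 1.1694,  0.3322, -0.0647,  1.4601,  0.0216,  1.3499, -0.0885]), 'joint_velocities': array([ 0.0007,  0.0001, -0.0005,  0.0006, -0.0009,  0.0009, -0.0002]), 'tau': array([  0.0003, -62.5189,   0.0491, -39.1816,   0.0164,   0.0016,
        -0.    ]), 'position': array([ 0.2311, -0.5807,  0.2313]), 'ee_rot': array([ 0.3969,  0.5852, -0.3969,  0.5852]), 'ft_force': array([ 0.2253, -0.4853,  0.3261]), 'torque': array([ 0.0358, -0.0004, -0.0499]), 'grip_width': 0.9982472764511967}
```

View pics/top0.png

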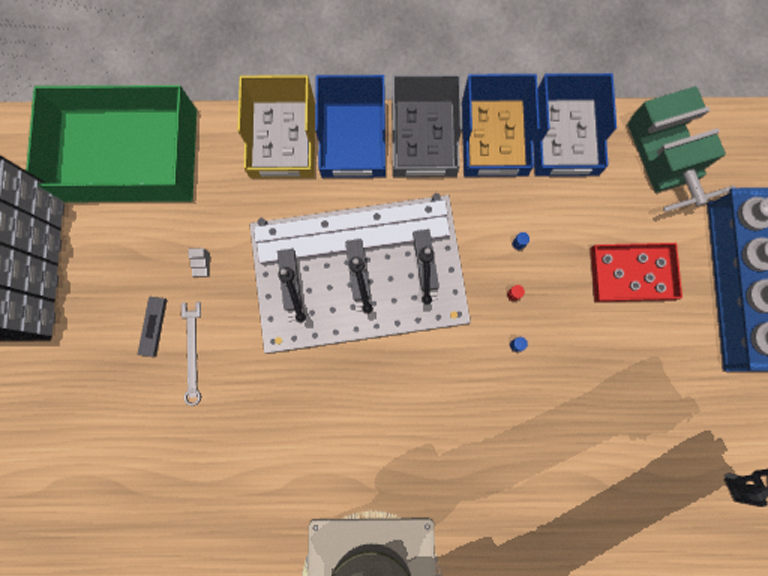

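View pics/scene0.png

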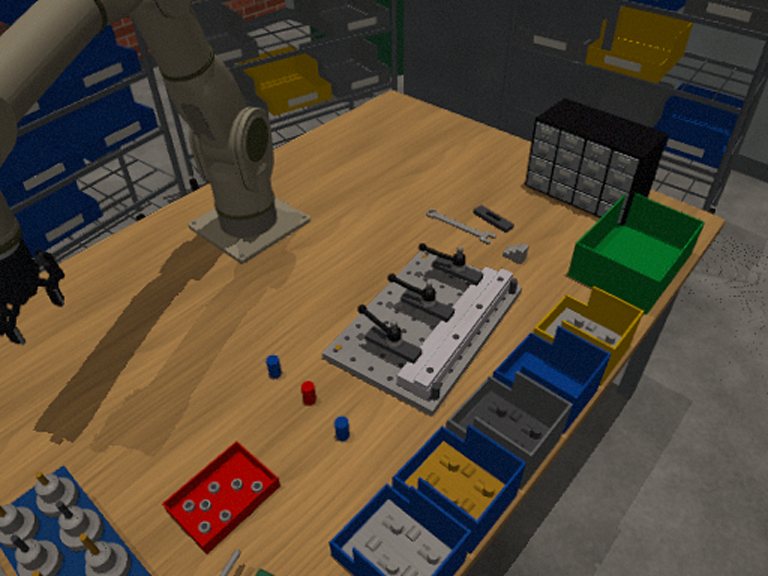

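The top view shows the ball ends at about (300,316), (367,307) and (427,299), with the studs above them, in 1.5x pixels. The red cap is at (516,293), between the blue ones at (521,240) and (519,344). The scene view agrees. Next I'll measure the lever angles.

```bash
python3 - <<'E'
from h import *
np.set_printoptions(precision=4,suppress=True)
c=viewer.camera("top"); save(c,"crop.png",(165,130,320,240),5)
L=[]
for _ in range(4):
    for n in("top","scene"):
        d=viewer.camera(n)
        for k,t in((1,"stud_left"),(0,"stud_middle"),(-1,"stud_right")):
            m=[x for x in mark_of(t,d) if x["conf"]>.5]
            if m: L.append((k,*w(m[0]["location"],d)))
        r=[x for x in mark_of("red_cap",d) if x["conf"]>.3]
        if r:L.append((9,*w(r[0]["location"],d)))
L=np.array(L)
S={k:np.median(L[L[:,0]==k][:,1:],0) for k in(1,0,-1,9)};print(S)
K=np.array([1,0,-1]);P=np.array([S[k][:2] for k in K]);cen=P.mean(0);v=(P[0]-P[2]);print("cen",cen,"yaw",np.arctan2(-v[0],v[1]),np.linalg.norm(v))
for uv in((300,316),(367,307),(427,299)): print(unproj(np.array(uv)/1.5,c,.099))
E
```

```text
{1: array([0.5617, 0.1524, 0.1265]), 0: array([0.5786, 0.0231, 0.1254]), -1: array([ 0.6   , -0.1079,  0.124 ]), 9: array([ 0.5344, -0.2807,  0.0037])}
cen [0.5801 0.0225] yaw 0.14612977751613468 0.2630673687473779
[0.4838 0.1218 0.099 ]
[0.4992 0.0016 0.099 ]
[ 0.513  -0.1067  0.099 ]
```

View pics/crop.png

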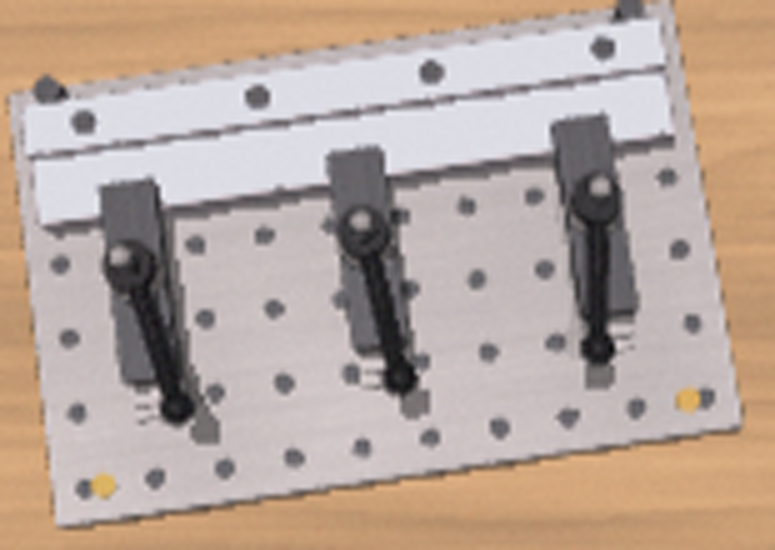

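```bash
python3 -m crank '[[1,[1.5,3.7,0],[0,0,0]],[1,[1.5,3.7,0],[0,0,0]],[1,[1.5,3.7,0],[0,0,0]],[1,[1.5,3.7,0],[0,0,0]],[1,[1.5,3.7,0],[0,0,0]],[1,[1.5,3.7,0],[0,0,0]],[1,[1.5,3.7,0],[0,0,0]],[1,[1.5,3.7,0],[0,0,0]],[1,[1.5,3.7,0],[0,0,0]],[1,[1.5,3.7,0],[0,0,0]],[1,[1.5,3.7,0],[0,0,0]],[1,[1.5,3.7,0],[0,0,0]]]' 40
```

```text
clock: 3.85
position: [0.4115, -0.1348, 0.2317]
ee_rot: [0.397, 0.585, -0.397, 0.586]
ft_force: [1.7, -0.2, -0.1]
grip_width: -0.001
```

```bash
python3 -m crank '[[1,[1.4,3.55,0],[0,0,0]],[1,[1.4,3.55,0],[0,0,0]],[1,[1.4,3.55,0],[0,0,0]],[1,[1.4,3.55,0],[0,0,0]],[1,[1.4,3.55,0],[0,0,0]],[1,[1.5,3.55,0],[0,0,0]],[1,[0,0,-3.6],[0,0,0]],[1,[0,0,-3.6],[0,0,0]],[1,[0,0,-3.6],[0,0,0]],[1,[0,0,-2.4],[0,0,0]],[1,[0,0,-1.1],[0,0,0]],[1,[0,0,0],[0,0,0]]]'; python3 - <<'E'
from h import *
c=viewer.camera("scene"); save(c,"a.png",(180,130,380,280),4);print(telemetry.get_obs()["position"],telemetry.get_obs()["ft_force"])
E
```

```text
clock: 4.85
position: [0.4948, 0.0761, 0.0864]
ee_rot: [0.396, 0.586, -0.398, 0.584]
ft_force: [-0.8, 0.4, 0.4]
grip_width: 0.001
[0.49598176 0.07637525 0.08833401] [ 0.12904948 -0.25705283  0.79588014]
```

View pics/a.png

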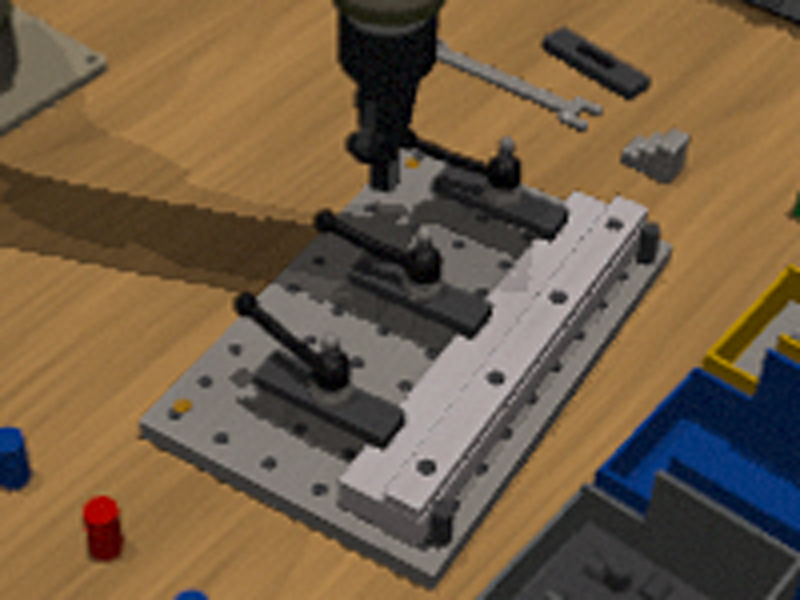

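The fingers, at about (385,165), stand between the left and middle levers beside the left ball. I'll approach it slowly.

```bash
python3 -m crank '[[1,[-0.2,0.5,0],[0,0,0]],[1,[-0.2,0.5,0],[0,0,0]],[1,[-0.1,0.3,0],[0,0,0]],[1,[-0.05,0.15,0],[0,0,0]],[1,[-0.05,0.15,0],[0,0,0]],[1,[0,0,0],[0,0,0]]]'; python3 -m crank '[[1,[-0.05,0.15,0],[0,0,0]],[1,[-0.05,0.1,0],[0,0,0]],[1,[0,0,0],[0,0,0]]]'
```

```text
clock: 5.4
position: [0.4903, 0.0927, 0.0888]
ee_rot: [0.397, 0.585, -0.397, 0.586]
ft_force: [0.5, 0.7, 0.4]
grip_width: -0.001
clock: 5.65
position: [0.4891, 0.095, 0.0883]
ee_rot: [0.397, 0.585, -0.397, 0.585]
ft_force: [0.3, 0.3, 1.1]
grip_width: -0.001
```

```bash
python3 -m crank '[[1,[-0.05,0.15,0],[0,0,0]],[1,[-0.05,0.1,0],[0,0,0]],[1,[0,0,0],[0,0,0]]]';python3 -m crank '[[1,[-0.05,0.15,0],[0,0,0]],[1,[-0.05,0.1,0],[0,0,0]],[1,[0,0,0],[0,0,0]]]'
```

```text
clock: 5.9
position: [0.488, 0.0975, 0.0883]
ee_rot: [0.397, 0.585, -0.397, 0.585]
ft_force: [-0.3, -0.1, 0.5]
grip_width: 0.001
clock: 6.15
position: [0.487, 0.1001, 0.0884]
ee_rot: [0.397, 0.585, -0.397, 0.585]
ft_force: [0.4, -0.3, -0.1]
grip_width: 0.003
```

```bash
python3 -m crank '[[1,[-0.05,0.15,0],[0,0,0]],[1,[-0.05,0.1,0],[0,0,0]],[1,[0,0,0],[0,0,0]]]';python3 -m crank '[[1,[-0.05,0.15,0],[0,0,0]],[1,[-0.05,0.1,0],[0,0,0]],[1,[0,0,0],[0,0,0]]]'
```

```text
clock: 6.4
position: [0.4862, 0.1022, 0.0884]
ee_rot: [0.397, 0.585, -0.397, 0.585]
ft_force: [-0.2, -1.8, 0.2]
grip_width: 0.001
clock: 6.65
position: [0.4853, 0.1042, 0.0884]
ee_rot: [0.397, 0.585, -0.397, 0.585]
ft_force: [1.4, -5.1, -0.1]
grip_width: -0.005
```

```bash
python3 -m crank '[[1,[-0.05,0.15,0],[0,0,0]],[1,[-0.05,0.1,0],[0,0,0]],[1,[0,0,0],[0,0,0]]]'
```

```text
clock: 6.9
position: [0.4846, 0.106, 0.0884]
ee_rot: [0.397, 0.584, -0.398, 0.585]
ft_force: [1.9, -7.1, 0.3]
grip_width: -0.001
```

```bash
python3 -m crank '[[1,[-0.05,0.15,0],[0,0,0]],[1,[-0.04,0.1,0],[0,0,0]],[1,[0,0,0],[0,0,0]]]'
```

```text
clock: 7.15
position: [0.4839, 0.1077, 0.0884]
ee_rot: [0.397, 0.584, -0.398, 0.586]
ft_force: [3.6, -10.6, 0.8]
grip_width: 0.002
```

```bash
python3 -m crank '[[1,[0,0,0],[0,0,0]],[1,[0,0,0],[0,0,0]],[1,[0,0,0],[0,0,0]],[1,[0,0,0],[0,0,0]]]'; python3 -m crank '[[1,[0.1,-0.3,0],[0,0,0]],[1,[0.2,-0.5,0],[0,0,0]],[1,[0.5,-1.2,0],[0,0,0]],[1,[0,0,0],[0,0,0]]]'
```

```text
clock: 7.48
position: [0.4839, 0.1075, 0.0884]
ee_rot: [0.397, 0.584, -0.398, 0.586]
ft_force: [3.6, -10.1, 0.7]
grip_width: 0.0
clock: 7.82
position: [0.4918, 0.0883, 0.0882]
ee_rot: [0.397, 0.585, -0.398, 0.585]
ft_force: [1.1, -0.1, -0.0]
grip_width: -0.003
```

```bash
python3 -m crank '[[1,[0,0,2.5],[0,0,0]],[1,[0,0,2.5],[0,0,0]],[1,[0.4,-3.2,0.5],[0,0,-0.06]],[1,[0.4,-3.2,0],[0,0,-0.05]],[1,[0.4,-3.2,0],[0,0,0]],[1,[0.3,-3.0,-0.5],[0,0,0]],[1,[0,0,-2.5],[0,0,0]],[1,[0,0,-2.5],[0,0,0]],[1,[0,0,0],[0,0,0]]]'
```

```text
clock: 8.57
position: [0.5034, -0.0357, 0.0844]
ee_rot: [0.428, 0.564, -0.429, 0.56]
ft_force: [-0.9, -0.5, -0.2]
grip_width: -0.002
```

```bash
python3 -m crank '[[1,[-0.1,0.5,0],[0,0,0]],[1,[-0.1,0.5,0],[0,0,0]],[1,[-0.05,0.2,0],[0,0,0]],[1,[0,0,0],[0,0,0]]]';python3 -m crank '[[1,[-0.03,0.13,0],[0,0,0]],[1,[-0.03,0.12,0],[0,0,0]],[1,[0,0,0],[0,0,0]]]';python3 -m crank '[[1,[-0.03,0.13,0],[0,0,0]],[1,[-0.03,0.12,0],[0,0,0]],[1,[0,0,0],[0,0,0]]]'
```

```text
clock: 8.9
position: [0.5044, -0.0228, 0.0897]
ee_rot: [0.428, 0.562, -0.428, 0.564]
ft_force: [0.5, 0.5, 0.3]
grip_width: 0.002
clock: 9.15
position: [0.5033, -0.0215, 0.0887]
ee_rot: [0.428, 0.562, -0.428, 0.563]
ft_force: [-0.2, 0.8, -0.6]
grip_width: -0.003
clock: 9.4
position: [0.5025, -0.019, 0.0884]
ee_rot: [0.428, 0.563, -0.428, 0.563]
ft_force: [0.2, 0.2, 0.4]
grip_width: -0.003
```

```bash
python3 -m crank '[[1,[-0.03,0.13,0],[0,0,0]],[1,[-0.03,0.12,0],[0,0,0]],[1,[0,0,0],[0,0,0]]]';python3 -m crank '[[1,[-0.03,0.13,0],[0,0,0]],[1,[-0.03,0.12,0],[0,0,0]],[1,[0,0,0],[0,0,0]]]'
```

```text
clock: 9.65
position: [0.5019, -0.0169, 0.0883]
ee_rot: [0.428, 0.562, -0.429, 0.563]
ft_force: [1.1, -2.7, -0.7]
grip_width: -0.0
clock: 9.9
position: [0.5013, -0.0149, 0.0883]
ee_rot: [0.428, 0.562, -0.429, 0.563]
ft_force: [0.3, -4.9, -0.4]
grip_width: 0.0
```

```bash
python3 -m crank '[[1,[-0.03,0.13,0],[0,0,0]],[1,[-0.03,0.12,0],[0,0,0]],[1,[0,0,0],[0,0,0]]]'
```

```text
clock: 10.15
position: [0.5008, -0.0132, 0.0884]
ee_rot: [0.428, 0.562, -0.429, 0.563]
ft_force: [0.7, -8.4, 0.6]
grip_width: 0.002
```

```bash
python3 -m crank '[[1,[-0.03,0.1,0],[0,0,0]],[1,[-0.02,0.07,0],[0,0,0]],[1,[0,0,0],[0,0,0]],[1,[0,0,0],[0,0,0]],[1,[0,0,0],[0,0,0]]]'
```

```text
clock: 10.57
position: [0.5005, -0.0122, 0.0884]
ee_rot: [0.428, 0.561, -0.43, 0.563]
ft_force: [1.1, -9.7, 0.7]
grip_width: 0.003
```

```bash
python3 -m crank '[[1,[0.1,-0.4,0],[0,0,0]],[1,[0.2,-0.6,0],[0,0,0]],[1,[0.2,-1.0,0],[0,0,0]],[1,[0,0,2.5],[0,0,0]],[1,[0,0,2.5],[0,0,0]],[1,[0.2,-3,0.5],[0,0,-0.1]],[1,[0.2,-3,0],[0,0,-0.1]],[1,[0.2,-3,0],[0,0,-0.06]],[1,[0.1,-2.7,-0.5],[0,0,0]],[1,[0,0,-2.5],[0,0,0]],[1,[0,0,-2.5],[0,0,0]],[1,[0,0,0],[0,0,0]]]';python3 -m crank '[[1,[0,0.4,0],[0,0,0]],[1,[0,0.4,0],[0,0,0]],[1,[0,0.2,0],[0,0,0]],[1,[0,0,0],[0,0,0]]]'
```

```text
clock: 11.57
position: [0.5095, -0.1469, 0.0841]
ee_rot: [0.497, 0.504, -0.499, 0.5]
ft_force: [-0.6, 0.8, -1.0]
grip_width: -0.003
clock: 11.9
position: [0.5132, -0.136, 0.0898]
ee_rot: [0.498, 0.502, -0.497, 0.503]
ft_force: [0.3, 0.3, -0.3]
grip_width: 0.001
```

```bash
python3 -m crank '[[1,[0,0.2,0],[0,0,0]],[1,[0,0.2,0],[0,0,0]],[1,[0,0,0],[0,0,0]]]';python3 -m crank '[[1,[0,0.13,0],[0,0,0]],[1,[0,0.12,0],[0,0,0]],[1,[0,0,0],[0,0,0]]]';python3 -m crank '[[1,[0,0.13,0],[0,0,0]],[1,[0,0.12,0],[0,0,0]],[1,[0,0,0],[0,0,0]]]'
```

```text
clock: 12.15
position: [0.5124, -0.1325, 0.0887]
ee_rot: [0.498, 0.502, -0.498, 0.503]
ft_force: [-1.5, -0.1, 0.7]
grip_width: 0.0
clock: 12.4
position: [0.5123, -0.1303, 0.0883]
ee_rot: [0.498, 0.502, -0.498, 0.502]
ft_force: [-0.2, 0.4, 0.9]
grip_width: -0.001
clock: 12.65
position: [0.5123, -0.1277, 0.0883]
ee_rot: [0.498, 0.502, -0.498, 0.502]
ft_force: [-0.0, 0.2, 0.4]
grip_width: -0.004
```

```bash
python3 -m crank '[[1,[0,0.13,0],[0,0,0]],[1,[0,0.12,0],[0,0,0]],[1,[0,0,0],[0,0,0]]]';python3 -m crank '[[1,[0,0.13,0],[0,0,0]],[1,[0,0.12,0],[0,0,0]],[1,[0,0,0],[0,0,0]]]'
```

```text
clock: 12.9
position: [0.5122, -0.1256, 0.0883]
ee_rot: [0.498, 0.502, -0.498, 0.502]
ft_force: [-0.6, -2.0, 0.1]
grip_width: 0.001
clock: 13.15
position: [0.5121, -0.1232, 0.0883]
ee_rot: [0.498, 0.502, -0.498, 0.502]
ft_force: [-0.2, -2.9, 0.1]
grip_width: -0.0
```

```bash
python3 -m crank '[[1,[0,0.13,0],[0,0,0]],[1,[0,0.12,0],[0,0,0]],[1,[0,0,0],[0,0,0]]]';python3 -m crank '[[1,[0,0.13,0],[0,0,0]],[1,[0,0.12,0],[0,0,0]],[1,[0,0,0],[0,0,0]]]'
```

```text
clock: 13.4
position: [0.5121, -0.1203, 0.0883]
ee_rot: [0.498, 0.502, -0.498, 0.502]
ft_force: [-0.9, -3.8, 0.4]
grip_width: -0.001
clock: 13.65
position: [0.5121, -0.1177, 0.0883]
ee_rot: [0.498, 0.502, -0.498, 0.502]
ft_force: [-3.0, -2.8, 0.7]
grip_width: -0.001
```

Firm results: left about 10.7 N, middle about 9.8 N. The right lever gives at 3 to 4 N, so I'll stop turning it and back off.

```bash
python3 -m crank '[[1,[0,-0.5,0],[0,0,0]],[1,[0,-1.0,0],[0,0,0]],[1,[0,-1.5,0],[0,0,0]],[1,[0,-1,2.5],[0,0,0]],[1,[0.2,-2.5,2.5],[0,0,0]],[0.5,[0.5,-3,2],[0,0,0]],[0,[0.5,-3,0],[0,0,0]],[0,[0.5,-3,0],[0,0,0]],[0,[0.5,-0.8,0],[0,0,0]],[0,[0,0,0],[0,0,0]]]'
python3 - <<'E'
from h import *
np.set_printoptions(precision=4,suppress=True)
print(telemetry.get_obs()["position"],telemetry.get_obs()["grip_width"])
c=viewer.camera("top");d=viewer.camera("scene")
save(c,"b.png",(230,130,370,235),5); save(d,"b2.png",(180,180,330,292),5)
for k in(c,d):
    f=cv2.cvtColor(k["frame"],cv2.COLOR_RGB2HSV)
    m=((f[...,0]<8)|(f[...,0]>172))&(f[...,1]>150)&(f[...,2]>60)
    n,l,s,ce=cv2.connectedComponentsWithStats(m.astype(np.uint8))
    for i in range(1,n):
        if 30<s[i,4]<500: print(s[i],ce[i],unproj(ce[i],k,.035))
    print([(round(x["conf"],2),w(x["location"],k)) for x in mark_of("red_cap",k)])
    print([(round(x["conf"],2),w(x["location"],k)) for x in mark_of("stud_right",k)])
    for P in((.534,-.281,.045),(.599,-.106,.125)): print("proj",proj(P,k))
E
```

```text
clock: 14.48
position: [0.5341, -0.2845, 0.1578]
ee_rot: [0.499, 0.501, -0.499, 0.501]
ft_force: [-0.2, 0.5, -0.4]
grip_width: 0.707
[ 0.5341 -0.2845  0.1578] 0.7072320070337653
[338 190  12  10  85] [343.6353 194.8118] [ 0.5346 -0.2807  0.035 ]
[(0.52, array([ 0.6013, -0.1081,  0.1244])), (0.51, array([ 0.5334, -0.2797,  0.0042]))]
[(0.72, array([ 0.604 , -0.106 ,  0.1222]))]
proj [344.489  194.4453]
proj [284.4496 166.1046]
[201 254  10  17 128] [205.3594 261.75  ] [ 0.5422 -0.2877  0.035 ]
[(0.65, array([ 0.5342, -0.28  ,  0.0027]))]
[(0.66, array([ 0.5977, -0.1057,  0.1246]))]
proj [204.7294 256.5638]
proj [263.1169 213.6132]
```

View pics/b2.png

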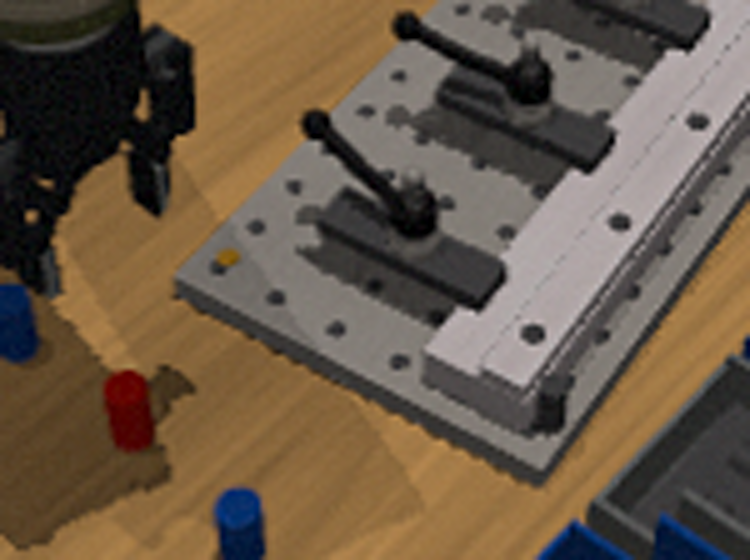

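The scene view shows the red cap top at about (126,382), matching its estimate of (0.534, -0.281). The gripper, upper left, hangs above it, and the right stud tip is at (413,175). I'll descend and grasp the cap.

```bash
python3 -m crank '[[0.15,[0,0,0],[0,0,0]],[0.15,[0,0,-3],[0,0,0]],[0.15,[0,0,-3],[0,0,0]],[0.15,[0,0,-2.5],[0,0,0]],[0.15,[0,0,0],[0,0,0]],[0.15,[0,0,0],[0,0,0]]]'
```

```text
clock: 15.28
position: [0.5337, -0.2803, 0.0729]
ee_rot: [0.497, 0.503, -0.498, 0.502]
ft_force: [0.4, -0.2, 0.8]
grip_width: 0.848
```

```bash
python3 -m crank '[[0.15,[0,0,-2],[0,0,0]],[0.15,[0,0,-2],[0,0,0]],[0.15,[0,0,-1.4],[0,0,0]],[0.15,[0,0,-0.6],[0,0,0]],[0.15,[0,0,0],[0,0,0]],[0.5,[0,0,0],[0,0,0]],[0.75,[0,0,0],[0,0,0]],[0.9,[0,0,0],[0,0,0]],[0.9,[0,0,0],[0,0,0]],[0.9,[0,0,0],[0,0,0]],[0.9,[0,0,0],[0,0,0]]]' 30
```

```text
clock: 16.2
position: [0.5348, -0.2812, 0.0142]
ee_rot: [0.498, 0.502, -0.498, 0.503]
ft_force: [-1.3, 1.4, 5.5]
grip_width: 0.291
```

```bash
python3 -m crank '[[0.9,[0,0,0.5],[0,0,0]],[0.9,[0,0,2],[0,0,0]],[0.9,[0,0,3],[0,0,0]],[0.9,[0,0,3],[0,0,0]],[0.9,[0,0,3],[0,0,0]],[0.9,[0,0,2.5],[0,0,0]],[0.9,[0,0,1],[0,0,0]],[0.9,[0,0,0],[0,0,0]]]'; python3 -m crank '[[0.9,[0.5,1.5,0],[0,0,0]],[0.9,[1,2.5,0],[0,0,0]],[0.9,[1,3,0],[0,0,0]],[0.9,[1.2,3,0],[0,0,0]],[0.9,[1.2,3,0],[0,0,0]],[0.9,[0.8,2.5,0],[0,0,0]],[0.9,[0.7,2,0],[0,0,0]],[0.9,[0,0,0],[0,0,0]],[0.9,[0,0,0],[0,0,0]],[0.9,[0,0,0],[0,0,0]]]'
python3 - <<'E'
from h import *
np.set_printoptions(precision=4,suppress=True)
o=telemetry.get_obs();print(o["position"],o["grip_width"],o["ft_force"])
c=viewer.camera("top");d=viewer.camera("scene")
a=cv2.resize(c["frame"][135:210,240:340],None,fx=5.5,fy=5.5,interpolation=2)
b=cv2.resize(d["frame"][165:240,215:315],None,fx=5.5,fy=5.5,interpolation=2)
save({"frame":b},"c.png")
for k in(c,d):
    p=o["position"]
    for t in("red_cap","stud_right"): print(t,[(round(x["conf"],2),w(x["location"],k)) for x in mark_of(t,k)])
    print("proj stud",proj((.599,-.106,.125),k),"rim",proj((p[0],p[1],p[2]-.013),k))
E
```

```text
clock: 16.87
position: [0.5354, -0.2815, 0.1661]
ee_rot: [0.498, 0.501, -0.497, 0.504]
ft_force: [-0.5, -0.6, 0.2]
grip_width: 0.288
clock: 17.7
position: [0.5974, -0.1068, 0.1618]
ee_rot: [0.497, 0.503, -0.499, 0.502]
ft_force: [0.4, -0.9, -0.6]
grip_width: 0.287
[ 0.5974 -0.1068  0.1618] 0.28748385814478816 [ 0.3795 -0.892  -0.613 ]
red_cap [(0.26, array([ 0.6006, -0.1069,  0.1285]))]
stud_right [(0.91, array([ 0.6015, -0.1056,  0.1232]))]
proj stud [284.4496 166.1046] rim [285.3273 164.5737]
red_cap [(0.45, array([ 0.5958, -0.1094,  0.1511]))]
stud_right [(0.89, array([ 0.5964, -0.1074,  0.1237]))]
proj stud [263.1169 213.6132] rim [262.4587 207.5826]
```

View pics/c.png

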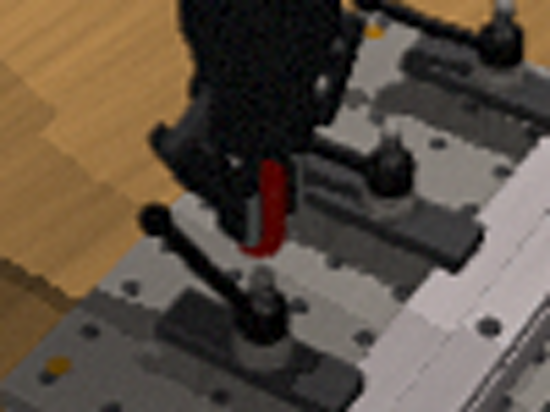

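The held cap, with its lower rim at about (264,255), is above the right stud tip at (263,270), and the two look aligned. Lowering it slowly.

```bash
python3 -m crank '[[0.9,[0.1,0,-0.5],[0,0,0]],[0.9,[0,0,-0.6],[0,0,0]],[0.9,[0,0,-0.5],[0,0,0]],[0.9,[0,0,-0.4],[0,0,0]],[0.9,[0,0,-0.3],[0,0,0]],[0.9,[0,0,-0.3],[0,0,0]],[0.9,[0,0,0],[0,0,0]]]'; python3 -m crank '[[0.9,[0,0,-0.3],[0,0,0]],[0.9,[0,0,-0.3],[0,0,0]],[0.9,[0,0,0],[0,0,0]],[0.9,[0,0,0],[0,0,0]]]'
```

```text
clock: 18.58
position: [0.5989, -0.106, 0.1366]
ee_rot: [0.498, 0.502, -0.498, 0.502]
ft_force: [-0.7, -0.0, 0.1]
grip_width: 0.29
clock: 18.92
position: [0.5992, -0.106, 0.1312]
ee_rot: [0.498, 0.502, -0.498, 0.502]
ft_force: [-0.0, 0.4, -0.1]
grip_width: 0.288
```

```bash
python3 -m crank '[[0.9,[0,0,-0.3],[0,0,0]],[0.9,[0,0,-0.4],[0,0,0]],[0.9,[0,0,-0.4],[0,0,0]],[0.9,[0,0,-0.3],[0,0,0]],[0.9,[0,0,0],[0,0,0]],[0.9,[0,0,0],[0,0,0]]]'; python3 -m crank '[[0.9,[0,0,-0.2],[0,0,0]],[0.9,[0,0,-0.2],[0,0,0]],[0.9,[0,0,0],[0,0,0]],[0.9,[0,0,0],[0,0,0]]]'
```

```text
clock: 19.42
position: [0.5991, -0.106, 0.117]
ee_rot: [0.498, 0.502, -0.498, 0.502]
ft_force: [-0.3, 0.6, -0.2]
grip_width: 0.29
clock: 19.75
position: [0.5992, -0.106, 0.1132]
ee_rot: [0.498, 0.502, -0.498, 0.502]
ft_force: [0.2, 0.6, -0.0]
grip_width: 0.287
```

```bash
python3 -m crank '[[0.9,[0,0,-0.15],[0,0,0]],[0.9,[0,0,0],[0,0,0]],[0.9,[0,0,0],[0,0,0]]]'; python3 -m crank '[[0.9,[0,0,-0.15],[0,0,0]],[0.9,[0,0,0],[0,0,0]],[0.9,[0,0,0],[0,0,0]]]'
```

```text
clock: 20.0
position: [0.5992, -0.106, 0.1118]
ee_rot: [0.498, 0.502, -0.498, 0.502]
ft_force: [1.0, -0.1, -0.5]
grip_width: 0.29
clock: 20.25
position: [0.5997, -0.106, 0.1111]
ee_rot: [0.498, 0.502, -0.498, 0.503]
ft_force: [-1.9, 1.3, 5.2]
grip_width: 0.285
```

```bash
python3 -m crank '[[0.6,[0,0,0],[0,0,0]],[0.4,[0,0,0],[0,0,0]],[0.3,[0,0,0],[0,0,0]],[0.3,[0,0,0],[0,0,0]],[0.3,[0,0,0],[0,0,0]],[0.3,[0,0,1],[0,0,0]],[0.3,[0,0,2],[0,0,0]],[0.3,[0,0,3],[0,0,0]],[0.3,[0,0,3.5],[0,0,0]],[0.3,[0,0,3.5],[0,0,0]],[0.3,[0,0,2],[0,0,0]],[0.3,[0,0,0],[0,0,0]]]'; python3 -m crank '[[0.3,[-1,-3,0],[0,0,0]],[0.3,[-1,-3.5,0],[0,0,0]],[0.3,[-1,-3.5,0],[0,0,0]],[0.3,[-1,-3.5,0],[0,0,0]],[0.3,[-1,-3,0],[0,0,0]],[0.3,[0,0,0],[0,0,0]],[0.3,[0,0,0],[0,0,0]]]'
python3 - <<'E'
from h import *
np.set_printoptions(precision=4,suppress=True)
c=viewer.camera("top");d=viewer.camera("scene")
save(d,"d.png",(170,140,330,260),4.7)
for k in(c,d):
    for t in("red_cap","blue_cap_1"): print(t,[(round(x["conf"],2),w(x["location"],k)) for x in mark_of(t,k)])
    print("top ctr exp",proj((.599,-.106,.142),k),"rim",proj((.599,-.106,.097),k))
E
```

```text
clock: 21.25
position: [0.6012, -0.1058, 0.2667]
ee_rot: [0.499, 0.5, -0.496, 0.505]
ft_force: [-0.4, 0.1, 0.5]
grip_width: 0.701
clock: 21.83
position: [0.5481, -0.2733, 0.2601]
ee_rot: [0.499, 0.501, -0.499, 0.501]
ft_force: [-0.2, 1.7, 0.5]
grip_width: 0.702
red_cap [(0.46, array([ 0.6008, -0.1066,  0.1026]))]
blue_cap_1 [(0.54, array([ 0.6389, -0.2954, -0.002 ])), (0.44, array([ 0.4335, -0.2846,  0.003 ]))]
top ctr exp [284.8501 164.6056] rim [283.8166 168.4738]
red_cap [(0.43, array([ 0.5987, -0.1067,  0.0981])), (0.26, array([0.6011, 0.3354, 0.0018]))]
blue_cap_1 [(0.53, array([ 0.6359, -0.2982, -0.0026])), (0.5, array([ 0.434 , -0.2837, -0.004 ]))]
top ctr exp [263.0852 209.3964] rim [263.1675 220.3662]
```

View pics/d.png

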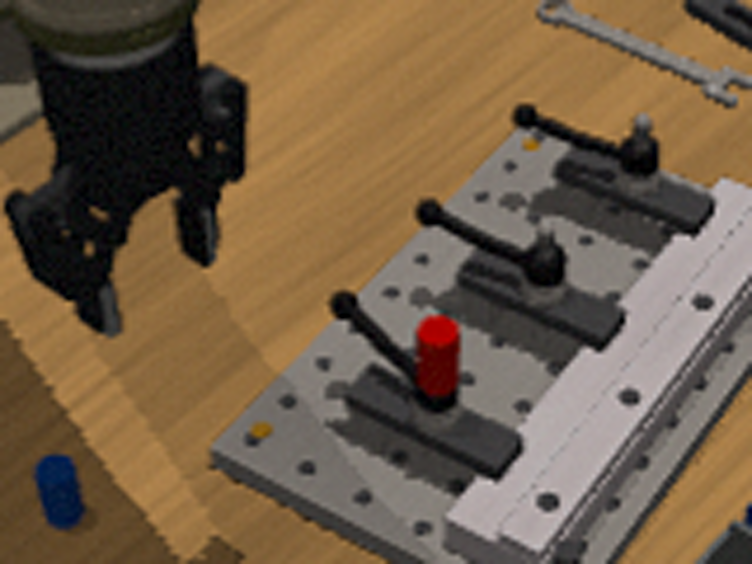

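The red cap sits upright on the right stud. Its top centre is at (438,330), within 1 px of the seated prediction, and its rim is on the hub. The gripper is clear, so I'll hand in.

```bash
python3 -c "
from workcell import manip; print(manip.hand_in())"
```

```text
the job is handed in; nothing more can be done
None
```

The job is handed in at about 22 s on the robot clock, with all three levers checked from left to right and the red cap on the stud of the right clamp.

- **Left lever:** it held firm. The force rose steadily with travel to about 11 N, and about 10.7 N while I held it there.
- **Middle lever:** it held firm at about 9.8 N.
- **Right lever:** it gave way, with the force levelling off at 3 to 4 N. I stopped after about 8 mm of travel.
- **Red cap:** it met almost no force going down until it reached the lever's hub at the expected height (about 5 N).

**Last checks:** after release, the network put the cap's rim at 98 to 103 mm high in the two views, against 97 mm expected, and within 2 mm of the stud sideways. The cap's top in the scene picture was within a pixel of where it should be. Both blue caps were where they started, within measuring accuracy, and the gripper was clear of everything. No check failed, but I did not measure the spanner, spare strap, step block or tray again; nothing went near them after the start.

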